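# Send the red carton down the rocker chute

### The arm

A 6-joint arm with a two-finger parallel gripper is mounted at the origin on the work surface. World frame = base frame: x ahead of the robot, y to its left, z up, the work surface at z = 0. Lengths are in mm, angles in rad, forces in N, time in s.
With the tool pointing down it reaches from about 300 to 775 mm from the base axis. Payload 14.6 kg.
Tool frame: the origin (TCP) lies on the front face of the gripper's body, between the roots of the fingers; the fingertips stand 97 mm ahead of it and the grasp point (between the pads) lies 78 mm ahead of it; z points along the fingers, y is the direction in which the jaws open and shut (so a half turn about z gives the same grasp; the last joint's range is limited). The gripper opens to 94 mm and grips with 3 to 60 N. Pads are 16 mm wide; open, the fingers measure 119 mm over their backs; the gripper's body (75 mm by 177 mm) begins 78 mm behind the grasp point.
Start: joints at [-1.197, 0.3, 1.521, -0, 1.321, -0.067], TCP at [234.657, -497.419, 302.646] pointing down, gripper open.
Joint ranges: [-3.03, 3.03], [-0.79, 2.21], [0.23, 2.52], [-1.04, 4.18], [0, 3.07], [-2.55, 2.55]. Speed limits (rad/s): [2.22, 2.22, 2.57, 3.14, 3.14, 3.14].

### API

Orientations are given as [roll, pitch, yaw] about the fixed x, y, z axes, in that order (R = Rz(yaw) Ry(pitch) Rx(roll)).
In Python, from cell import manip, eyes, finder gives the robot as it stands.
- The arm moves only by the tool drive_tool, never from a script. Its argument "rows" is a list of rows, each an object with "offset": the shift along the tool's x, y, z in mm, a list of three; "spin": the turn about the tool's z in degrees; "jaw": the finger opening in mm, from 0 to 94. In form: [{"offset": [dx, dy, dz], "spin": spin, "jaw": jaw}, ...]. A call has 1 to 20 rows; each row shifts and turns the commanded pose from where the row before left it, along the tool's axes as they then stand; what a row does not reach is not made up. A row lasts 1/10 s, in which the tool goes at most 50 mm and 8.59 degrees, less where a joint would pass 70% of its speed; a pose out of reach is approached as far as the arm can. A call is refused whole if a number of a shift passes 50 or a number of a turn 8.59, either way. A call with a gripper value outside its range is refused whole. The fingers move at their own pace and stop on an object; "force" is the grip in N (left out, the last holds). Time passes only in rows, so rows that do not move let the fingers close. It gives the time, the measured TCP pose, the force and the opening at its end, in the units of the state.
- manip.read_state(): the state, without advancing time (a new reading comes with each control period).
- eyes.camera(name): name is "side" or "top" or "wrist"; returns a dict with "color" (480x640x3 uint8, blue, green, red), "depth" (480x640 float32, mm along the optical axis (not along the pixel's ray), 0 where there is no reading), "vfov" (degrees; the focal length in pixels is half the picture's height over the tangent of half this angle, whatever the lens; pixels are square), "cx", "cy" (the principal point, pixels), "rvec" (rotation vector, rad) and "tvec" (3), from world to camera coordinates, as OpenCV has them. Camera axes: x right, y down, z forward; pixel columns grow to the right and rows downward; lengths in mm; the calibration is good to about 2 mm. A picture is of the moment at which its call begins.
- manip.sign_off(): hands the job in, once; it reports no verdict.
Trained networks look in the newest picture that a camera, given by its name, has taken for a name from the list of things; names that differ only in an ending like _2 or _b are one class to them, and where a whole thing is asked for, a point or a joint stands for the part that bears it (a point fixed in the world has none). Each returns a list of dicts, best first, with "p" (0 to 1); they miss things now and then, are a little off and sometimes report something else, mostly with a low value. They report only what shows in the picture. A call takes as long as a camera call. They do not tell look-alikes from the thing itself.
- finder.find_in(camera, target): "uv" ([column, row] in pixels, amid what is visible of it).
The state is a dict: "clock": time; "joints": joint angles; "qd": joint speeds; "effort": joint torques, N m; "eef_pos": TCP position; "eef_rot": TCP orientation; "wrist_force": force on the tool from outside, world axes, zero at the start; "moment": the same for the moment, N m; "finger_gap": finger opening in mm.
Only numpy, scipy, OpenCV 4.12 (cv2) and the standard library are available. Lean on these libraries where they do the work, as an engineer would, in place of code of your own. Each camera call takes 0.05 s, during which the arm holds its last target. There are 200 camera calls.

### The job

Set the red-and-white carton down gently (do not drop it) on the yellow mark of the level rocker tray and let go, so that its own weight tips the tray and the carton slides down by itself into the blue tote, the tray swinging back level afterwards. Leave the white-blue-yellow carton standing where it is.

Things in the scene. Friction and masses are not known exactly. Their poses are not given: they have to be found in the camera images.
- red_carton: Closed red spare-part carton with a white foot band and a white label on top, 70 (x) by 44 (y) by 60 high (z) mm, 0.3 to 0.45 kg, loose and upright on the table beside a same-sized white one and a red-capped spray can. Origin: centre of its underside. On the tray its x should lie along the tray's x, its centre within 20 mm of the mark's.
- blue_carton: Bystander: a white carton of the same size with a blue band round its foot and a yellow stripe, standing loose on the table. Not to be moved. Origin: centre of its underside.
- tray: Steel tray pivoting on a green stand. Origin: on the pivot axis, 135 mm up, mid-width; x points to its open discharge end, y along the axis. Floor's top at z=6, from x=-60 to 150, 122 wide between rails rising 14 above it. Yellow mark (74x50) centred at x=70. Uprights at x=0, y=+-79, 13 above the axis. Counterweighted: level when empty; a carton on the mark tips it 0.5 rad, then slides off.
- tote: Blue open tote, fixed on the table under the discharge end of the tray: 240 (its x, along the tray's x) by 190 (y) by 60 high mm, walls and floor 5 mm. Origin: centre of its underside. The carton needs about a second to slide in; the empty tray then comes back level by itself.
Not all that is in view belongs to the job. Of the things like the red_carton, leave any that is black, green or purple; of the rest the larger one is meant.

How it is judged:
By the outcome, as a careful person would: the job done as asked, in the order asked, and still so for the second after the job is handed in, with the robot touching nothing.
It also fails if it takes over 38 s, if anything falls off the work surface, if the arm or the gripper's body presses on something with over 40 N, if the wrist force passes 120 N, or if a joint passes its speed limit or range.

## Working session

There is one attempt and no reset: what is moved stays moved. The work goes in short steps, Python scripts to look and compute and a tool call to move; the robot and the scene stay as the last step left them, time stands still between calls to the robot, and variables do not carry over. Pictures are saved under pics/ and viewed, about 8 in all and at most 12, crops included, and the job is handed in when it is done.

Besides the shell and the picture viewer there is one more tool, called after "Emit:" as name(argument=value, ...), one argument or row to a line, values as JSON. drive_tool: Moves the arm, as the interface text tells. Its arguments: {"type":"object","properties":{"rows":{"type":"array","items":{"type":"object","properties":{"offset":{"type":"array","items":{"type":"number"}},"spin":{"type":"number"},"jaw":{"type":"number"}}}},"force":{"type":"number"}},"required":["rows"]}

```bash
mkdir -p pics
cat > h.py <<'E'
import numpy as np, cv2
from cell import manip, eyes, finder
def cam(n):
    c=eyes.camera(n); c['f']=240/np.tan(np.radians(c['vfov'])/2); c['R']=cv2.Rodrigues(np.array(c['rvec'],float))[0]; c['t']=np.array(c['tvec'],float).ravel(); return c
def cloud(c):
    v,u=np.mgrid[0:480,0:640]; z=c['depth'].astype(float)
    P=np.stack([(u-c['cx'])/c['f']*z,(v-c['cy'])/c['f']*z,z],-1)
    W=(P-c['t'])@c['R']; W[z==0]=np.nan; return W
E
python3 - <<'E'
from h import *
print(manip.read_state())
ims=[]
for n in ['top','side']:
    c=cam(n); cv2.imwrite(f'pics/{n}0.png',c['color']); W=cloud(c); np.save(n+'0.npy',W); print(n,-c['R'].T@c['t'])
    for t in ['red_carton','blue_carton','tray','tote']:
        for r in finder.find_in(n,t):
            u,v=[int(round(x)) for x in r['uv']]; print(t,round(r['p'],2),u,v,W[min(v,479),min(u,639)].round())
E
```

```text
{'clock': 0.0, 'joints': array([-1.19662360e+00,  3.00470149e-01,  1.52161910e+00,  9.57840764e-06,
        1.32068384e+00, -6.66209358e-02]), 'qd': array([-0.00069782, -0.000387  , -0.00035393,  0.00022178, -0.0013166 ,
        0.00138017]), 'effort': array([ 3.08257586e-04, -5.31805909e+01, -3.52738810e+01,  7.08509772e-02,
        2.44472595e-02, -9.66712423e-05]), 'eef_pos': array([ 234.5912801 , -497.28336544,  302.07070017]), 'eef_rot': array([-3.14041545e+00, -8.78405784e-05,  4.40791235e-01]), 'wrist_force': array([ 0.53436483,  0.08502938, -0.12222225]), 'moment': array([-0.00903305, -0.00186495, -0.00159353]), 'finger_gap': 93.8398288732773}
top [ 363.68960262    6.63760545 1107.67789809]
red_carton 0.87 351 233 [626. -34.  41.]
red_carton 0.78 470 216 [ 676. -271.   61.]
red_carton 0.62 419 227 [ 648. -172.   46.]
red_carton 0.61 363 326 [438. -70.  60.]
red_carton 0.58 387 263 [ 566. -109.   60.]
blue_carton 0.88 511 276 [ 560. -356.   56.]
tray 0.98 238 285 [487. 168. 141.]
tote 0.71 137 313 [430. 391.   3.]
side [ 418.07959882 -511.00003038  785.27518333]
red_carton 0.97 434 380 [ 676. -290.   62.]
red_carton 0.88 360 277 [632. -42.  41.]
red_carton 0.84 344 316 [ 568. -130.   60.]
red_carton 0.82 398 338 [ 652. -195.   48.]
red_carton 0.6 273 309 [442. -77.  59.]
blue_carton 0.85 386 450 [ 558. -371.   63.]
tray 0.7 268 191 [489. 156. 142.]
```

View pics/top0.png

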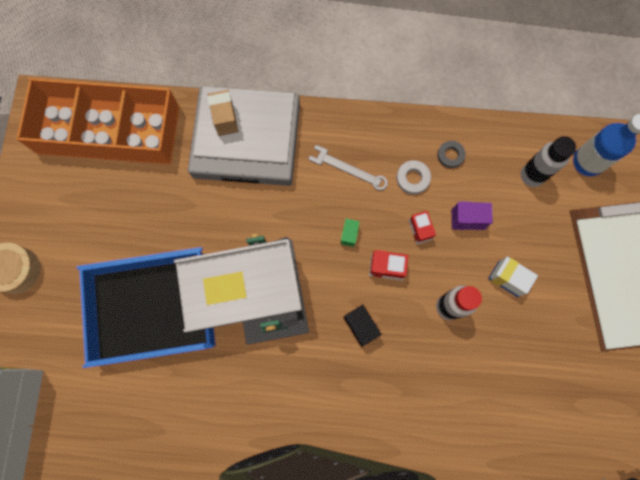

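View pics/side0.png

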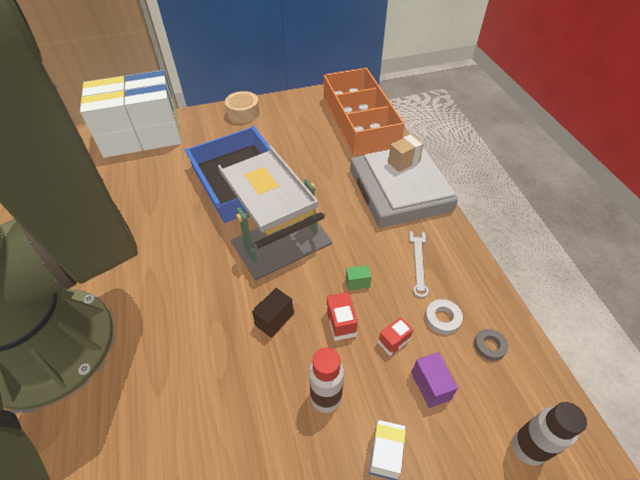

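Top view: the red cartons are a large one at (390,264) and a smaller one at (423,226). The look-alikes to leave are black (363,326), green (350,233) and purple (472,216), plus the red-capped can at (460,300). The large red one at (390,264) is meant. The yellow mark is at (225,289), and the tray discharges to the left into the tote.

```bash
cat > m.py <<'E'
from h import *
def rect(pts): 
    r=cv2.minAreaRect(pts.astype(np.float32)); b=cv2.boxPoints(r); e=[b[1]-b[0],b[2]-b[1]]; e=max(e,key=np.linalg.norm)
    return np.round(r[0],1),np.round(r[1],1),round(np.degrees(np.arctan2(e[1],e[0])),1)
for n in ['top','side']:
    W=np.load(n+'0.npy'); I=cv2.imread(f'pics/{n}0.png'); H=cv2.cvtColor(I,cv2.COLOR_BGR2HSV)
    def near(x,y,r,z0,z1): return (np.hypot(W[...,0]-x,W[...,1]-y)<r)&(W[...,2]>z0)&(W[...,2]<z1)
    for nm,a in dict(red=(567,-112,50,52,68),small=(648,-180,35,35,60),blue=(558,-362,50,52,68),can=(490,-260,60,30,150),black=(440,-73,60,50,70)).items():
        m=near(*a); p=W[m]; print(n,nm,m.sum(),rect(p[:,:2]),np.median(p[:,2]).round(1), p[:,2].max().round(1))
    y=near(487,170,150,130,160)&(H[...,0]>20)&(H[...,0]<32)&(H[...,1]>130)
    p=W[y]; print(n,'mark',y.sum(),rect(p[:,:2]),np.median(p,0).round(1))
    y=near(487,170,170,125,160)&(H[...,1]<60)
    p=W[y]; print(n,'tray',y.sum(),rect(p[:,:2]),np.percentile(p[:,2],[5,50,95]).round(1))
    t=(H[...,0]>105)&(H[...,0]<125)&(H[...,1]>150)&near(440,390,200,50,70); p=W[t]; print(n,'tote',t.sum(),rect(p[:,:2]) if t.sum() else '')
I=cv2.imread('pics/top0.png')[180:360,320:520]; cv2.imwrite('pics/crop.png',cv2.resize(I,None,fx=3.3,fy=3.3,interpolation=cv2.INTER_CUBIC))
E
python3 m.py
```

```text
top red 787 (array([ 567.2, -114.3]), array([70. , 45.8]), np.float32(86.8)) 59.7 65.1
top small 477 (array([ 654.4, -180.6]), array([55. , 36.3]), np.float32(20.4)) 46.3 52.4
top blue 824 (array([ 563.4, -365.4]), array([70.4, 46.8]), np.float32(61.5)) 59.8 65.9
top can 619 (array([ 492.8, -240.5]), array([56.3, 41.5]), np.float32(31.1)) 113.5 149.8
top black 840 (array([440.7, -68.9]), array([69.8, 45. ]), np.float32(35.4)) 59.9 65.5
top mark 951 (array([480.4, 191.5]), array([46., 70.]), np.float32(-74.6)) [480.  191.9 141.2]
top tray 7324 (array([484., 168.]), array([156.7, 210.9]), np.float32(-74.5)) [137.7 140.9 154.2]
top tote 1016 (array([442.4, 358.9]), array([196.2, 243. ]), np.float32(-76.0))
side red 795 (array([ 568.9, -114.7]), array([71.9, 44.8]), np.float32(86.1)) 60.2 65.2
side small 551 (array([ 655.7, -180.2]), array([54.5, 35.4]), np.float32(21.3)) 46.9 51.0
side blue 1415 (array([ 565. , -365.2]), array([70. , 44.9]), np.float32(61.1)) 60.1 63.8
side can 1075 (array([ 496.4, -253.7]), array([42.9, 55.6]), np.float32(-17.9)) 107.4 150.0
side black 817 (array([442.3, -68.3]), array([71. , 46.3]), np.float32(35.5)) 60.2 64.5
side mark 474 (array([504.8, 150.4]), array([ 89.8, 167.3]), np.float32(-76.7)) [481.4 193.6 142. ]
side tray 4064 (array([487. , 168.7]), array([168.3, 213.9]), np.float32(-74.8)) [139.5 141.8 155.3]
side tote 39 (array([419.2, 460.6]), array([195.9,  41.6]), np.float32(13.7))
```

View pics/crop.png

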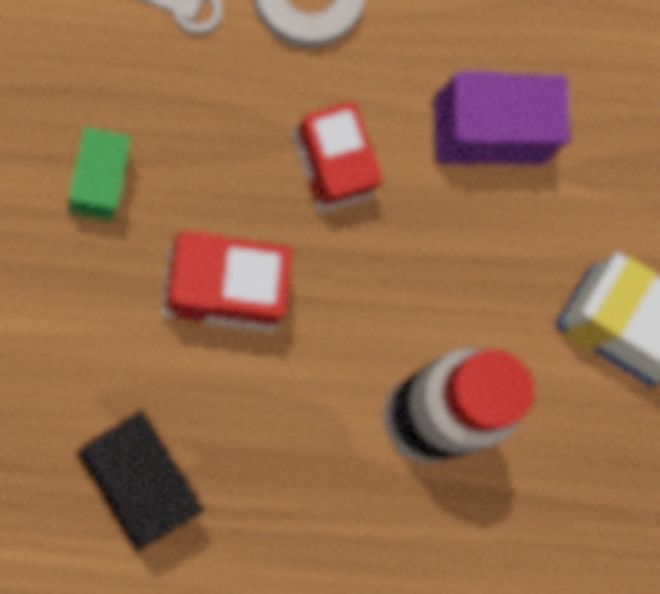

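The crop shows the large red carton upright (70x45 measured, top z≈60), clear of its neighbours. It is at (568,-114.5) with its long axis at 86.5°, and the mark is at about (480.5,192.3), tray x heading about 105.4°. Moving above the carton now.

Emit:
drive_tool(
  rows=[
    {"offset": [38.7, -17, 0], "spin": 0, "jaw": 80},
    {"offset": [38.7, -17, 0], "spin": 0, "jaw": 80},
    {"offset": [38.7, -17, 0], "spin": 0, "jaw": 80},
    {"offset": [38.7, -17, 0], "spin": 0, "jaw": 80},
    {"offset": [38.7, -17, 0], "spin": 0, "jaw": 80},
    {"offset": [38.7, -17, 0], "spin": 0, "jaw": 80},
    {"offset": [38.7, -17, 0], "spin": 0, "jaw": 80},
    {"offset": [38.7, -17, 0], "spin": 0, "jaw": 80},
    {"offset": [38.7, -17, 0], "spin": 0, "jaw": 80},
    {"offset": [38.7, -17, 0], "spin": 0, "jaw": 80},
    {"offset": [38.7, -17, 0], "spin": 0, "jaw": 80},
    {"offset": [38.7, -17, 0], "spin": 0, "jaw": 80},
    {"offset": [0, 0, 8], "spin": -7.65, "jaw": 80},
    {"offset": [0, 0, 8], "spin": -7.65, "jaw": 80},
    {"offset": [0, 0, 8], "spin": -7.65, "jaw": 80},
    {"offset": [0, 0, 8], "spin": -7.65, "jaw": 80},
    {"offset": [0, 0, 8], "spin": -7.65, "jaw": 80},
    {"offset": [0, 0, 8], "spin": -7.65, "jaw": 80},
    {"offset": [0, 0, 8], "spin": -7.65, "jaw": 80},
    {"offset": [0, 0, 8], "spin": -7.65, "jaw": 80},
  ],
  force=25,
)

```text
clock: 2.5
eef_pos: [567.6, -114.8, 238.3]
eef_rot: [3.142, 0.0, 1.514]
wrist_force: [-0.7, -0.3, -0.3]
finger_gap: 80.4
```

Run:
```python
from h import *
s=manip.read_state(); print(s['clock'],s['eef_pos'],np.degrees(s['eef_rot']),s['finger_gap'],s['qd'].round(3))
c=cam('wrist'); W=cloud(c); cv2.imwrite('pics/w1.png',c['color'])
m=(np.hypot(W[...,0]-568,W[...,1]+114)<50)&(W[...,2]>52)&(W[...,2]<68); p=W[m].astype(np.float32)[:,:2]
print(m.sum(), cv2.minAreaRect(p), np.median(W[m][:,2]))
```

```text
2.5 [ 567.62650058 -114.79357497  238.3138456 ] [1.79999624e+02 1.73436228e-04 8.67687501e+01] 80.41906212698993 [ 0.     0.08   0.082  0.    -0.162 -1.326]Traceback (most recent call last):
  File "<stdin>", line 5, in <module>
cv2.error: OpenCV(4.12.0) /io/opencv/modules/imgproc/src/convhull.cpp:143: error: (-215:Assertion failed) total >= 0 && (depth == CV_32F || depth == CV_32S) in function 'convexHull'
```

View pics/w1.png

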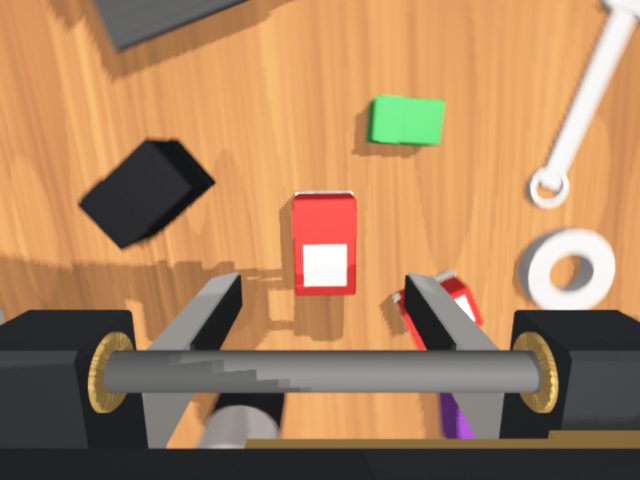

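The wrist view shows the carton centred between the fingers (pixels 293–356 × 192–295), square to the jaws. The depth mask came back empty, so I'll check why.

Run:
```python
from h import *
c=cam('wrist'); W=cloud(c); print(c['vfov'],c['cx'],c['cy'],-c['R'].T@c['t'],c['R'].round(2).tolist())
for v,u in [(220,325),(245,325),(270,325),(300,200),(150,300)]: print(v,u,c['depth'][v,u],W[v,u].round(1))
H=cv2.cvtColor(c['color'],cv2.COLOR_BGR2HSV)
z=W[...,2]; m=(z>50)&(z<70); m[330:]=0; m[:,:270]=0;m[:,390:]=0
p=W[m].astype(np.float32)[:,:2]; print(m.sum(), cv2.minAreaRect(p) if m.sum()>5 else '')
# top-face outline cast onto z=60
k=((H[...,1]>150)&((H[...,0]<8)|(H[...,0]>172))|((H[...,1]<40)&(H[...,2]>200)))
k[:, :280]=0;k[:,370:]=0;k[:198]=0;k[300:]=0
v,u=np.nonzero(k); d=np.stack([(u-c['cx'])/c['f'],(v-c['cy'])/c['f'],np.ones(len(u))],-1)@c['R']; o=-c['R'].T@c['t']
q=o+d*((60-o[2])/d[:,2])[:,None]; print(cv2.minAreaRect(q[:,:2].astype(np.float32)))
```

```text
63.85710862558068 322.6587366877947 243.12848626278213 [569.91977089 -49.12215009 318.65041576] [[1.0, -0.05, -0.0], [-0.05, -0.97, 0.23], [-0.01, -0.23, -0.97]]
220 325 262.40002 [568.7 -93.8  59.6]
245 325 265.42722 [ 567.9 -111.1   60.6]
270 325 269.48846 [ 567.  -129.    60.6]
300 200 151.61786 [ 518.6 -103.2  176.3]
150 300 309.08813 [551.1 -46.2   0.7]Traceback (most recent call last):
  File "<stdin>", line 6, in <module>
cv2.error: OpenCV(4.12.0) /io/opencv/modules/imgproc/src/convhull.cpp:143: error: (-215:Assertion failed) total >= 0 && (depth == CV_32F || depth == CV_32S) in function 'convexHull'
```

The depth itself is good: carton top z≈60, centre about (568,-113). The error was only a non-contiguous slice. Descending and gripping.

Emit:
drive_tool(
  rows=[
    {"offset": [0, 0, 25], "spin": 0, "jaw": 80},
    {"offset": [0, 0, 25], "spin": 0, "jaw": 80},
    {"offset": [0, 0, 25], "spin": 0, "jaw": 80},
    {"offset": [0, 0, 25], "spin": 0, "jaw": 80},
    {"offset": [0, 0, 15], "spin": 0, "jaw": 80},
    {"offset": [0, 0, 5], "spin": 0, "jaw": 80},
    {"offset": [0, 0, 0], "spin": 0, "jaw": 80},
    {"offset": [0, 0, 0], "spin": 0, "jaw": 30},
    {"offset": [0, 0, 0], "spin": 0, "jaw": 30},
    {"offset": [0, 0, 0], "spin": 0, "jaw": 30},
    {"offset": [0, 0, 0], "spin": 0, "jaw": 30},
    {"offset": [0, 0, 0], "spin": 0, "jaw": 30},
    {"offset": [0, 0, 0], "spin": 0, "jaw": 30},
    {"offset": [0, 0, 0], "spin": 0, "jaw": 30},
    {"offset": [0, 0, 0], "spin": 0, "jaw": 30},
    {"offset": [0, 0, 0], "spin": 0, "jaw": 30},
  ],
  force=25,
)

```text
clock: 4.2
eef_pos: [567.8, -114.8, 119.0]
eef_rot: [3.141, 0.0, 1.509]
wrist_force: [1.3, -1.1, 5.5]
finger_gap: 43.8
```

Run:
```python
from h import *
s=manip.read_state(); print(s['clock'],s['eef_pos'],np.degrees(s['eef_rot']),s['finger_gap'],s['wrist_force'])
```

```text
4.2 [ 567.84695077 -114.82652808  118.97745081] [1.79955156e+02 8.00543124e-03 8.64552773e+01] 43.81495907824336 [ 1.30625482 -1.08441751  5.53252156]
```

Gripped at 43.8 mm. Lifting.

Emit:
drive_tool(
  rows=[
    {"offset": [0, 0, -5], "spin": 0, "jaw": 30},
    {"offset": [0, 0, -15], "spin": 0, "jaw": 30},
    {"offset": [0, 0, -25], "spin": 0, "jaw": 30},
    {"offset": [0, 0, -30], "spin": 0, "jaw": 30},
    {"offset": [0, 0, -30], "spin": 0, "jaw": 30},
    {"offset": [0, 0, -30], "spin": 0, "jaw": 30},
    {"offset": [0, 0, -30], "spin": 0, "jaw": 30},
    {"offset": [0, 0, -25], "spin": 0, "jaw": 30},
    {"offset": [0, 0, -15], "spin": 0, "jaw": 30},
    {"offset": [0, 0, -5], "spin": 0, "jaw": 30},
    {"offset": [0, 0, 0], "spin": 0, "jaw": 30},
    {"offset": [0, 0, 0], "spin": 0, "jaw": 30},
  ],
)

```text
clock: 5.4
eef_pos: [567.3, -114.7, 327.7]
eef_rot: [-3.14, -0.0, 1.509]
wrist_force: [-1.3, 0.5, -3.9]
finger_gap: 44.1
```

Run:
```python
from h import *
s=manip.read_state(); print(s['clock'],s['eef_pos'],np.degrees(s['eef_rot']),s['finger_gap'],s['wrist_force'])
c=cam('wrist'); W=cloud(c); cv2.imwrite('pics/w2.png',c['color'])
for v,u in [(220,325),(245,325),(270,325)]: print(W[v,u].round(1))
yaw=s['eef_rot'][2]; d=np.array([480.5,192.3])-s['eef_pos'][:2]
print(d, 'tool dx,dy', d@[np.cos(yaw),np.sin(yaw)], d@[np.sin(yaw),-np.cos(yaw)])
```

```text
5.4 [ 567.33457413 -114.71545538  327.71113288] [-1.79904636e+02 -1.78527166e-02  8.64557345e+01] 44.06459600679532 [-1.29900879  0.52564723 -3.87481067]
[569.6 -79.8 231.9]
[569.3 -83.3 267.4]
[568.7 -92.7 268.9]
[-86.83457413 307.01545538] tool dx,dy 301.0601540545499 -105.64807972022334
```

View pics/w2.png

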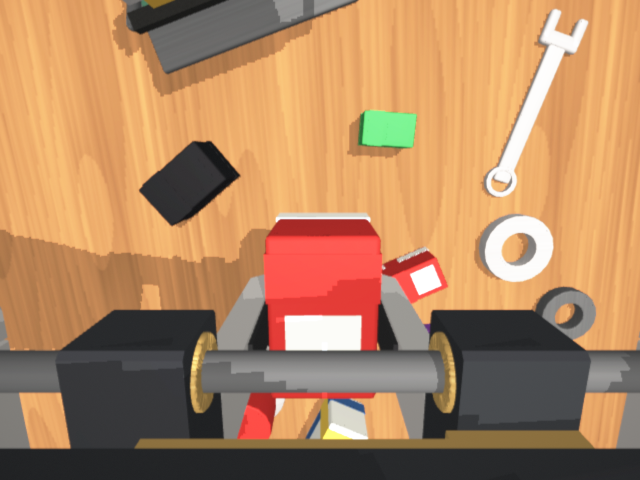

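Carton held level and upright (weight ≈3.9 N, top 59 mm below the TCP as at the grasp). Carrying it over the mark.

Emit:
drive_tool(
  rows=[
    {"offset": [10, -3.5, 0], "spin": 0, "jaw": 30},
    {"offset": [20, -7, 0], "spin": 0, "jaw": 30},
    {"offset": [26, -9.1, 0], "spin": 0, "jaw": 30},
    {"offset": [26, -9.1, 0], "spin": 0, "jaw": 30},
    {"offset": [26, -9.1, 0], "spin": 0, "jaw": 30},
    {"offset": [26, -9.1, 0], "spin": 0, "jaw": 30},
    {"offset": [26, -9.1, 0], "spin": 0, "jaw": 30},
    {"offset": [26, -9.1, 0], "spin": 0, "jaw": 30},
    {"offset": [26, -9.1, 0], "spin": 0, "jaw": 30},
    {"offset": [26, -9.1, 0], "spin": 0, "jaw": 30},
    {"offset": [26, -9.1, 0], "spin": 0, "jaw": 30},
    {"offset": [20, -7, 0], "spin": -3, "jaw": 30},
    {"offset": [12, -4.2, 0], "spin": -4, "jaw": 30},
    {"offset": [5, -2, 0], "spin": -4, "jaw": 30},
    {"offset": [0, 0, 0], "spin": -4, "jaw": 30},
    {"offset": [0, 0, 0], "spin": -4, "jaw": 30},
    {"offset": [0, 0, 0], "spin": 0, "jaw": 30},
    {"offset": [0, 0, 0], "spin": 0, "jaw": 30},
  ],
)

```text
clock: 7.25
eef_pos: [479.3, 192.0, 328.4]
eef_rot: [-3.141, -0.0, 1.839]
wrist_force: [-0.4, 1.1, -4.1]
finger_gap: 44.2
```

Run:
```python
from h import *
s=manip.read_state(); print(s['clock'],s['eef_pos'],np.degrees(s['eef_rot']),s['finger_gap'],s['wrist_force'])
c=cam('wrist'); W=cloud(c); cv2.imwrite('pics/w3.png',c['color'])
yaw=s['eef_rot'][2]; d=np.array([480.5,192.3])-s['eef_pos'][:2]
print(d, 'tool dx,dy', d@[np.cos(yaw),np.sin(yaw)], d@[np.sin(yaw),-np.cos(yaw)])
z=W[...,2]; m=(z>134)&(z<147); print(m.sum(), np.median(z[m]))
for a,b in [(150,156),(156,162)]:
    pass
```

```text
7.25 [479.27680779 191.96241603 328.40596663] [-1.79973428e+02 -1.40298117e-03  1.05348699e+02] 44.16201927906282 [-0.37312339  1.14901167 -4.08760145]
[1.22319221 0.33758397] tool dx,dy 0.001773120853882093 1.268920393825104
20615 140.80495357513038
```

View pics/w3.png

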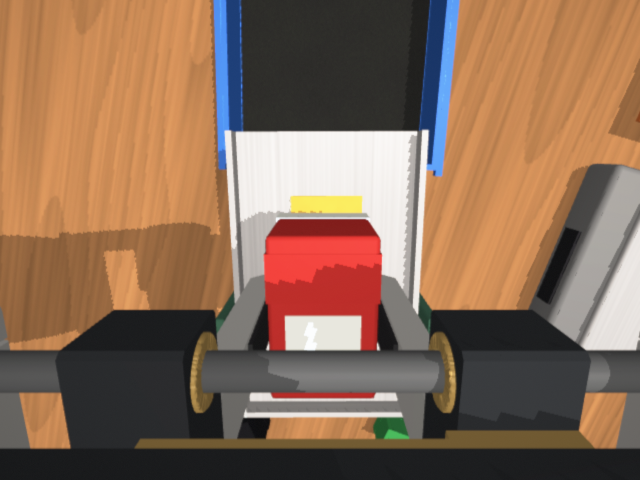

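Carton is aligned with the tray: the mark's far edge shows at (327,203), ahead of the carton and centred on it, with the rails parallel to it. Descending to a few mm above the floor.

Emit:
drive_tool(
  rows=[
    {"offset": [0, 1.2, 6], "spin": 0, "jaw": 30},
    {"offset": [0, 0, 12], "spin": 0, "jaw": 30},
    {"offset": [0, 0, 14], "spin": 0, "jaw": 30},
    {"offset": [0, 0, 14], "spin": 0, "jaw": 30},
    {"offset": [0, 0, 10], "spin": 0, "jaw": 30},
    {"offset": [0, 0, 6], "spin": 0, "jaw": 30},
    {"offset": [0, 0, 3], "spin": 0, "jaw": 30},
    {"offset": [0, 0, 0], "spin": 0, "jaw": 30},
    {"offset": [0, 0, 0], "spin": 0, "jaw": 30},
    {"offset": [0, 0, 0], "spin": 0, "jaw": 30},
  ],
)

```text
clock: 8.3
eef_pos: [480.9, 192.1, 264.1]
eef_rot: [3.141, -0.0, 1.84]
wrist_force: [0.3, -0.0, -3.6]
finger_gap: 43.7
```

Run:
```python
from h import *
s=manip.read_state(); print(s['clock'],s['eef_pos'],s['finger_gap'],s['wrist_force'],s['moment'])
c=cam('side'); W=cloud(c); cv2.imwrite('pics/s4.png',cv2.resize(c['color'][110:290,160:400],None,fx=3,fy=3))
```

```text
8.3 [480.88237149 192.10196222 264.14372856] 43.72924534707696 [ 0.34607566 -0.00708207 -3.5662125 ] [-0.02520815 -0.11579145  0.05129869]
```

View pics/s4.png

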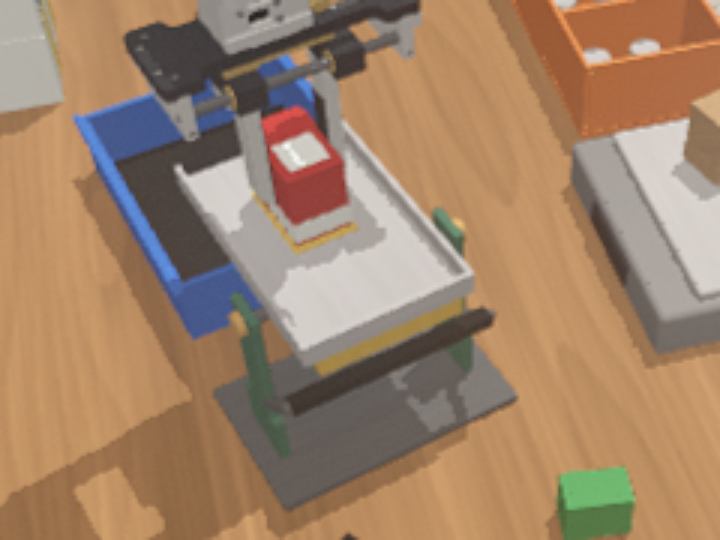

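The carton hovers just above the mark, with the mark's margins visible around its foot. Estimated gap is about 4 mm.

Emit:
drive_tool(
  rows=[
    {"offset": [0, 0, 1], "spin": 0, "jaw": 30},
    {"offset": [0, 0, 1], "spin": 0, "jaw": 30},
    {"offset": [0, 0, 0.7], "spin": 0, "jaw": 30},
    {"offset": [0, 0, 0], "spin": 0, "jaw": 30},
    {"offset": [0, 0, 0], "spin": 0, "jaw": 30},
    {"offset": [0, 0, 0], "spin": 0, "jaw": 30},
  ],
)

```text
clock: 8.95
eef_pos: [480.8, 192.1, 261.0]
eef_rot: [3.142, 0.0, 1.841]
wrist_force: [-0.0, 0.8, -3.5]
finger_gap: 44.1
```

Emit:
drive_tool(
  rows=[
    {"offset": [0, 0, 0.5], "spin": 0, "jaw": 30},
    {"offset": [0, 0, 0], "spin": 0, "jaw": 30},
    {"offset": [0, 0, 0], "spin": 0, "jaw": 30},
  ],
)

```text
clock: 9.25
eef_pos: [480.7, 192.0, 260.4]
eef_rot: [-3.142, -0.0, 1.841]
wrist_force: [-1.2, 0.7, -3.5]
finger_gap: 43.9
```

Emit:
drive_tool(
  rows=[
    {"offset": [0, 0, 0.5], "spin": 0, "jaw": 30},
    {"offset": [0, 0, 0], "spin": 0, "jaw": 30},
    {"offset": [0, 0, 0], "spin": 0, "jaw": 30},
  ],
)

```text
clock: 9.55
eef_pos: [480.8, 192.1, 260.0]
eef_rot: [3.141, -0.0, 1.841]
wrist_force: [0.8, -0.8, -3.3]
finger_gap: 43.9
```

Run:
```python
from h import *
s=manip.read_state(); print(s['clock'],s['eef_pos'],s['wrist_force'],s['moment'])
f=[]
for i in range(4):
    c=cam('top'); f.append(manip.read_state()['wrist_force'][2])
W=cloud(c); ok=np.isfinite(W[...,2])
print(np.round(f,2))
# tray heights at back edge vs front edge
o=np.array([480.5,192.3]);ex=np.array([np.cos(1.84),np.sin(1.84)]);ey=np.array([-ex[1],ex[0]])
tx=(W[...,:2]-o)@ex+70; ty=(W[...,:2]-o)@ey
for a in [-50,-30,130,142]:
    m=(abs(tx-a)<6)&(abs(ty)<52)&(W[...,2]>110)&(W[...,2]<170); print(a,m.sum(),np.median(W[m][:,2]).round(1))
```

```text
9.55 [480.76073485 192.07695208 259.97657921] [ 0.78569832 -0.75603072 -3.27916053] [-0.0114854  -0.14214862 -0.04785   ]
[-2.74 -3.28 -3.29 -3.97]
-50 360 140.7
-30 370 140.4
130 0 nan
142 0 nan
  return _methods._mean(a, axis=axis, dtype=dtype,
  ret = ret.dtype.type(ret / rcount)
```

Emit:
drive_tool(
  rows=[
    {"offset": [0, 0, 0.5], "spin": 0, "jaw": 30},
    {"offset": [0, 0, 0], "spin": 0, "jaw": 30},
    {"offset": [0, 0, 0], "spin": 0, "jaw": 30},
  ],
)

```text
clock: 10.05
eef_pos: [480.7, 192.1, 259.6]
eef_rot: [3.141, -0.0, 1.841]
wrist_force: [-1.0, 1.4, -1.7]
finger_gap: 43.8
```

Emit:
drive_tool(
  rows=[
    {"offset": [0, 0, 0.5], "spin": 0, "jaw": 30},
    {"offset": [0, 0, 0], "spin": 0, "jaw": 30},
    {"offset": [0, 0, 0], "spin": 0, "jaw": 30},
  ],
)

```text
clock: 10.35
eef_pos: [480.8, 192.1, 259.0]
eef_rot: [3.141, -0.0, 1.841]
wrist_force: [-1.2, 0.6, -1.8]
finger_gap: 44.3
```

```bash
cat > chk.py <<'E'
from h import *
s=manip.read_state(); f=[]
for i in range(6):
    c=cam('top'); f.append(manip.read_state()['wrist_force'][2])
W=cloud(c); print(s['eef_pos'],np.mean(f).round(2))
o=np.array([480.5,192.3]);ex=np.array([np.cos(1.84),np.sin(1.84)]);ey=np.array([-ex[1],ex[0]])
tx=(W[...,:2]-o)@ex+70; ty=(W[...,:2]-o)@ey
for a in [-50,-30]:
    m=(abs(tx-a)<6)&(abs(ty)<52)&(W[...,2]>110)&(W[...,2]<180); print(a,m.sum(),np.median(W[m][:,2]).round(1))
E
python3 chk.py
```

```text
[480.770974   192.09224694 258.96214279] -1.31
-50 360 141.9
-30 364 141.3
```

Contact confirmed: the wrist load fell from −3.6 to −1.3 N, and the tray's back edge rose by about 1 mm. Releasing.

Emit:
drive_tool(
  rows=[
    {"offset": [0, 0, 0], "spin": 0, "jaw": 80},
    {"offset": [0, 0, 0], "spin": 0, "jaw": 80},
    {"offset": [0, 0, 0], "spin": 0, "jaw": 80},
    {"offset": [0, 0, 0], "spin": 0, "jaw": 80},
    {"offset": [0, 0, 0], "spin": 0, "jaw": 80},
    {"offset": [0, 0, 0], "spin": 0, "jaw": 80},
  ],
)

```text
clock: 11.25
eef_pos: [480.7, 192.1, 259.0]
eef_rot: [-3.142, 0.0, 1.841]
wrist_force: [-0.7, 0.7, -0.3]
finger_gap: 80.0
```

Emit:
drive_tool(
  rows=[
    {"offset": [0, 0, -10], "spin": 0, "jaw": 80},
    {"offset": [0, 0, -25], "spin": 0, "jaw": 80},
    {"offset": [0, 0, -25], "spin": 0, "jaw": 80},
    {"offset": [0, 0, -25], "spin": 0, "jaw": 80},
    {"offset": [0, 0, -20], "spin": 0, "jaw": 80},
    {"offset": [0, 0, -10], "spin": 0, "jaw": 80},
    {"offset": [0, 0, 0], "spin": 0, "jaw": 80},
    {"offset": [0, 0, 0], "spin": 0, "jaw": 80},
    {"offset": [0, 0, 0], "spin": 0, "jaw": 80},
    {"offset": [0, 0, 0], "spin": 0, "jaw": 80},
  ],
)

```text
clock: 12.25
eef_pos: [480.7, 192.0, 373.1]
eef_rot: [-3.14, 0.0, 1.841]
wrist_force: [0.8, -0.6, -0.1]
finger_gap: 80.2
```

```bash
python3 chk.py
python3 - <<'E'
from h import *
print(manip.read_state()['clock'])
c=cam('side'); cv2.imwrite('pics/s5.png',c['color'])
E
```

```text
[480.67419783 192.04319522 373.10750561] -0.31
-50 361 140.8
-30 369 140.6
12.55
```

View pics/s5.png

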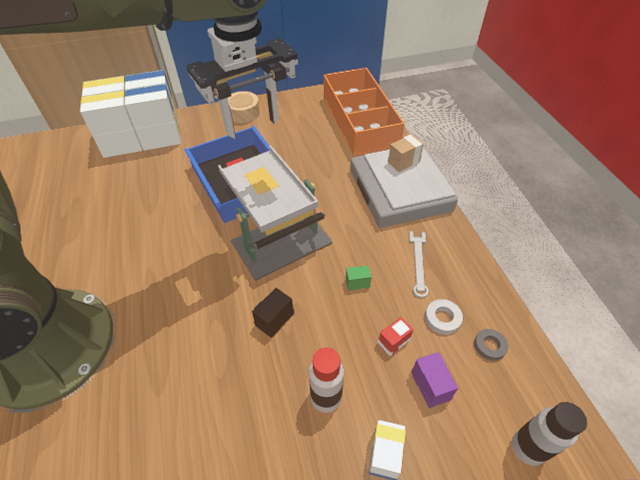

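Side view: the tray is level and empty, red shows in the tote at (235,163), and the white-blue-yellow carton is unmoved at (388,450). One last check that the carton is at rest and lies inside the tote.

Run:
```python
from h import *
o=np.array([442.4,358.9]);ex=np.array([np.cos(1.84),np.sin(1.84)]);ey=np.array([-ex[1],ex[0]])
for i in range(2):
  for n in ['side','wrist']:
    c=cam(n); W=cloud(c); H=cv2.cvtColor(c['color'],cv2.COLOR_BGR2HSV)
    m=(H[...,1]>140)&((H[...,0]<6)|(H[...,0]>174))&(W[...,1]>200)&(W[...,0]<600)&(W[...,2]<130)
    p=W[m]
    if m.sum()>3:
        q=np.c_[(p[:,:2]-o)@ex,(p[:,:2]-o)@ey,p[:,2]]; print(n,m.sum(),'tote frame lo/hi',np.percentile(q,2,0).round(),np.percentile(q,98,0).round())
    else: print(n,m.sum())
W=cloud(cam('side')); m=(np.hypot(W[...,0]-558,W[...,1]+362)<50)&(W[...,2]>52)&(W[...,2]<68)
print('blue',cv2.minAreaRect(W[m][:,:2].astype(np.float32)))
cv2.imwrite('pics/w6.png',cam('wrist')['color'])
```

```text
side 59 tote frame lo/hi [-10. -40.   6.] [84. 28. 78.]
wrist 2728 tote frame lo/hi [-59. -13.   6.] [13. 30. 76.]
side 58 tote frame lo/hi [-11. -33.   5.] [85. 29. 78.]
wrist 2732 tote frame lo/hi [-59. -13.   6.] [15. 30. 76.]
blue ((565.227294921875, -365.01605224609375), (70.36857604980469, 44.78816223144531), 61.3687629699707)
```

View pics/w6.png

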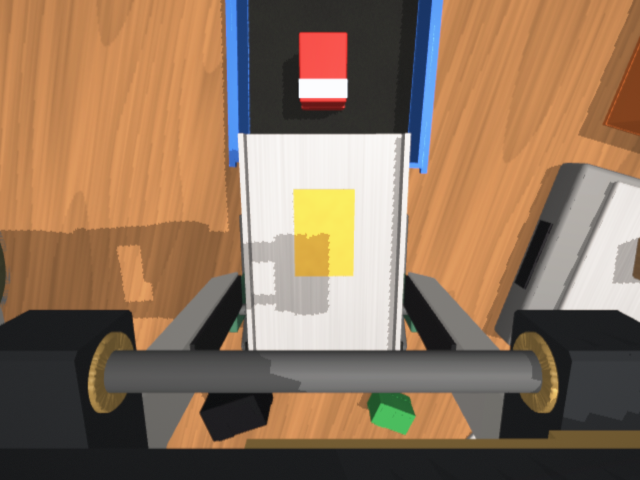

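The carton rests inside the tote at (323,70), and the tray is level with a bare mark.

```bash
python3 -c "
from cell import manip
print(manip.sign_off(), manip.read_state()['clock'])"
```

```text
the job is handed in; nothing more can be done
the job is handed in; nothing more can be done
```

The large red-and-white carton is in the blue tote and the job is handed in, at about 13 s of the 38 s allowed. I set the carton on the yellow mark, confirming touch by force and a slight tray movement, then let go. It tipped the tray and slid in by itself.

**Last checks:**
- **Carton:** it lies at rest inside the tote walls. Two wrist views in a row agreed to within 2 mm. It landed standing on its end, with its top at z≈76.
- **Tray:** it is back level, with the floor at z≈140.7, the same as before.
- **White-blue-yellow carton:** it has not moved; its measured centre is within 0.3 mm of the first side-view measurement.
- **Gripper:** open and clear, touching nothing.

**What failed or disagreed:** two of my wrist-camera fits of the carton's outline crashed from a coding slip. I used the spot depths in their place, and they agreed with the top and side views to within about 2 mm. The side camera saw only about 60 noisy red pixels over the tote, so I relied on the wrist view for the carton's final position.

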